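Close the case with the bronze collar

TASK

Three blue steel parts cases stand open on the bench. The bronze collar is packed: gently lower the lid of the case it lies in until it is fully closed. Leave the other two cases, the one with the bolts and the one with the nut, open.

Things in the scene. Friction and masses are not known exactly. Their poses are not given: they have to be found in the camera images.
- collar_case: Open blue steel case holding the bronze collar, fixed to the bench. Tray 110 (x) x 90 (y) x 36 mm high, walls 3 mm, inner floor 6 mm up. Origin: centre of its underside, on the bench; x points from its front (turned within 0.6 rad to the robot) to its hinge side, z up. Lid hinge axis: along y at x = +56, z = 36 mm. Two like cases hold bolts and a nut; any may stand left, middle or right.
- collar_case_lid (a joint): Lid of the collar's case: 0 = closed, grows as it opens; starts at 0.85 to 1.5 rad, leaning over its tray. A shell 112 mm from hinge to front edge, 90 wide, 10 deep; outer face 10 mm outside the hinge axis, 46 mm above the bench when closed. Stiff hinge: it stays where left; about 2 N at the front edge moves it. No handle: push on its outer face.
- bolt_case_lid (a joint): Lid of the case with two hexagon bolts, same make, also 0.85 to 1.5 rad open at the start; it is to stay open.
- bronze_collar: Turned bronze collar, a ring 52 mm across and 20 mm high, lying loose on the floor of its case. Origin: centre of its underside.
- nut_case_lid (a joint): Lid of the case with one hexagon nut, same make, also 0.85 to 1.5 rad open at the start; it is to stay open.
- shaft_top (a point): Highest point, 252 mm above the bench, of a fixed brown flexible shaft about 30 mm thick that arches over the bench and never moves: from the front edge on the right (x 0.24, y -0.25) to the bench at x 0.6, y 0.13. Pass over it or round it.

How it is judged:
By the outcome, as a careful person would: the job done as asked, in the order asked, and still so for the second after the job is handed in, with the robot touching nothing.
It also fails if it takes over 32 s, if anything falls off the work surface, if the arm or the gripper's body presses on something with over 40 N, if the wrist force passes 120 N, or if a joint passes its speed limit or range.

ROBOT

A 6-joint arm with a two-finger parallel gripper is mounted at the origin on a cart in front of the work surface, level with it; the furniture and walls round the work are solid. World frame = base frame: x ahead of the robot, y to its left, z up, the work surface at z = 0. Lengths are in mm, angles in degrees, forces in N, time in s.
With the tool pointing down it reaches from about 350 to 850 mm from the base axis. Payload 8.1 kg.
Tool frame: the origin (TCP) lies midway between the tips of the shut fingers; the grasp point (between the pads) lies 19 mm behind it; x points along the fingers, y is the direction in which the jaws open and shut, and the axes are right-handed (so a half turn about x gives the same grasp; the last joint's range is limited). The gripper opens to 85 mm and grips with 20 to 120 N. Pads are 22 mm wide; open, the fingers measure 114 mm over their backs; the gripper's body (76 mm by 85 mm) begins 54 mm behind the grasp point. The pads swing forward as they close: fully open they stand 13 mm farther back than shut.
Start: joints at [67.815, 7.471, 85.268, -0, 87.261, -4.893], TCP at [178.322, 572.893, 198.392] pointing down, gripper open.
Joint ranges: [-169.43, 169.43], [-51.17, 129.36], [1.28, 143.12], [-76.62, 256.62], [0, 156.53], [-152.29, 152.29]. Speed limits (degrees/s): [136.94, 136.94, 159.86, 180, 180, 180].

INTERFACE

Orientations are given as [roll, pitch, yaw] about the fixed x, y, z axes, in that order (R = Rz(yaw) Ry(pitch) Rx(roll)).
In Python, from bench import r gives the robot as it stands.
- The arm moves only by the tool move_arm, never from a script. Its argument "deltas" is a list of rows, each a list of 2 entries, a list of its own where there are three numbers: the shift along the tool's x, y, z in mm, then the turn about the tool's x in degrees. A call has 1 to 12 rows; each row is the pose to reach, as a shift and turn from the pose measured when the call began, along the tool's axes at that moment; what a row does not reach only later rows make up. A row lasts 1/8 s, in which the tool goes at most 62.5 mm and 10.7 degrees, less where a joint would pass 70% of its speed; a pose out of reach is approached as far as the arm can. A call with a gripper value outside its range is refused whole. "jaw" is the opening, from -1 (shut) to 1 (fully open), set as the call begins (left out, the last holds). The fingers move at their own pace and stop on an object; "squeeze" is the grip in N (left out, the last holds). Time passes only in rows, so rows that repeat a pose let the fingers close. It gives the time, the measured TCP pose, the force and the opening at its end, in the units of the state.
- r.sense(): the state, without advancing time (a new reading comes with each control period).
- r.snapshot(name): name is "scene" or "top" or "wrist"; returns (picture, depth): 384x512x3 uint8, red, green, blue; 384x512 float32, mm along the optical axis (not along the pixel's ray), 0 where there is no reading.
- r.get_calibration(name): a dict with "fovy" (degrees; the focal length in pixels is half the picture's height over the tangent of half this angle, whatever the lens; pixels are square), "cx", "cy" (the principal point, pixels), "k1" (the pictures are not rectified: a ray, as slopes to the right and down, at radius r is drawn at 1 + k1 r^2 times it, then the intrinsics apply), "position" and "attitude" of the camera in the world; the wrist camera has in their place "tool_from_camera" (4x4, takes a point from camera to tool coordinates, whose origin is the TCP and whose axes are the tool frame's). Camera axes: x right, y down, z forward; pixel columns grow to the right and rows downward; lengths in mm; the calibration is good to about 2 mm. A picture is of the moment at which its call begins: read the wrist's pose just before it. get_calibration takes no time and is no camera call.
- r.hand_in(): hands the job in, once; it reports no verdict.
The state is a dict: "time": time; "joint_pos": joint angles; "qd": joint speeds; "joint_efforts": joint torques, N m; "tool_pos": TCP position; "tcp_rot": TCP orientation; "ft_force": force on the tool from outside, world axes, zero at the start; "wrist_torque": the same for the moment, N m; "finger_gap": finger opening in mm.
Only numpy, scipy, OpenCV 4.12 (cv2) and the standard library are available. Lean on these libraries where they do the work, as an engineer would, in place of code of your own. Each camera call takes 0.05 s, during which the arm holds its last target. There are 200 camera calls.

## Working session

There is one attempt and no reset: what is moved stays moved. The work goes in short steps, Python scripts to look and compute and a tool call to move; the robot and the scene stay as the last step left them, time stands still between calls to the robot, and variables do not carry over. Pictures are saved under pics/ and viewed, about 8 in all and at most 12, crops included, and the job is handed in when it is done.

Besides the shell and the picture viewer there is one more tool, called by a JSON object that holds its "name" and its "arguments". move_arm: Moves the arm, as the interface text tells. Its arguments: {"type":"object","properties":{"deltas":{"type":"array","items":{"type":"array"}},"jaw":{"type":"number"},"squeeze":{"type":"number"}},"required":["deltas"]}

```bash
mkdir -p pics; cat > h.py <<'E'
import numpy as np, cv2
from bench import r
from scipy.spatial.transform import Rotation as R
def snap(n,fn):
    s=r.sense(); p,d=r.snapshot(n); np.savez('pics/'+fn+'.npz',p=p,d=d)
    cv2.imwrite('pics/'+fn+'.png',p[:,:,::-1]); return s,p,d
E
python3 - <<'E'
from h import *
s=r.sense();print(s)
for n in('scene','top'):
    snap(n,n+'0'); print(n,r.get_calibration(n))
print(r.get_calibration('wrist'))
a=cv2.imread('pics/scene0.png');b=cv2.imread('pics/top0.png')
cv2.imwrite('pics/s.png',cv2.resize(a,(800,600)));cv2.imwrite('pics/t.png',cv2.resize(b,(800,600)))
E
```

```text
{'time': 0.0, 'joint_pos': array([ 6.78150991e+01,  7.51259807e+00,  8.53316831e+01, -3.05920357e-04,
        8.72631438e+01, -4.89241425e+00]), 'qd': array([-0.05339585, -0.01836397, -0.04387822,  0.05759401,  0.04015794,
       -0.08090757]), 'joint_efforts': array([-1.21906094e-03, -5.69414985e+01, -5.00539076e+01, -3.14190293e-04,
        1.51241227e-02, -3.93845276e-07]), 'tool_pos': array([178.0831176 , 572.29705484, 197.3476412 ]), 'tcp_rot': array([ -94.72945101,   89.89257463, -112.02192281]), 'ft_force': array([ 0.20865881,  0.02445343, -0.17048036]), 'wrist_torque': array([0.00784804, 0.01894837, 0.01536326]), 'finger_gap': 85.32143538655833}
scene {'fovy': 51.68021398707319, 'cx': 249.28682996117553, 'cy': 193.66693164188698, 'k1': -0.09116206961877382, 'position': array([  12.07490189, -299.28853375, 1304.51473248]), 'attitude': array([-151.10766828,   -0.2354889 ,  -62.65077509])}
top {'fovy': 44.39580237866742, 'cx': 250.44600580032665, 'cy': 198.84859151189406, 'k1': -0.10609073530386653, 'position': array([ 315.34553166,   -2.34059465, 1605.47018874]), 'attitude': array([-1.69559613e+02, -3.25051866e-02, -8.87239485e+01])}
{'fovy': 58.00056984449095, 'cx': 254.86533298128933, 'cy': 188.94253862747314, 'k1': -0.018081210458760016, 'tool_from_camera': array([[-7.53651752e-04, -2.58515510e-01,  9.66006813e-01,
        -1.76521186e+02],
       [ 9.99999256e-01,  7.31552457e-04,  9.75944305e-04,
         1.07004840e+00],
       [-9.58981398e-04,  9.66006830e-01,  2.58514766e-01,
        -6.47528232e+01],
       [ 0.00000000e+00,  0.00000000e+00,  0.00000000e+00,
         1.00000000e+00]])}
```

View pics/s.png

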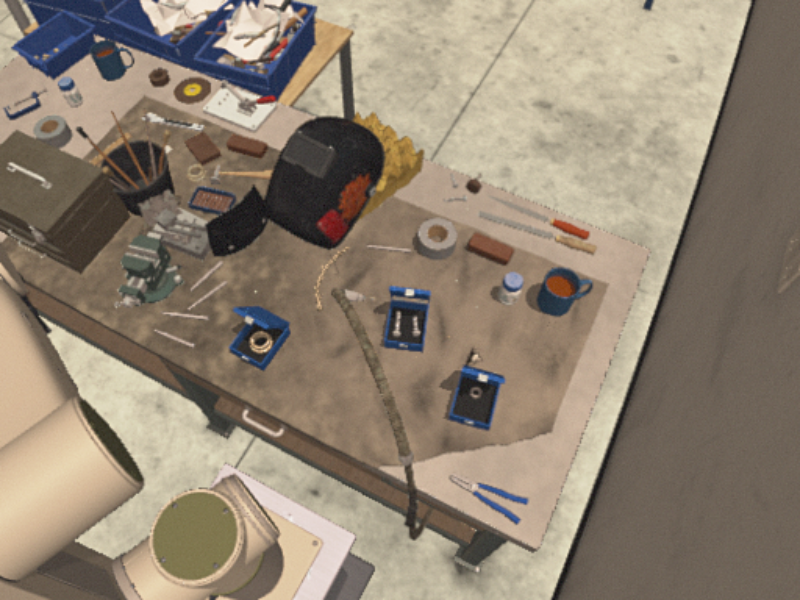

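View pics/t.png

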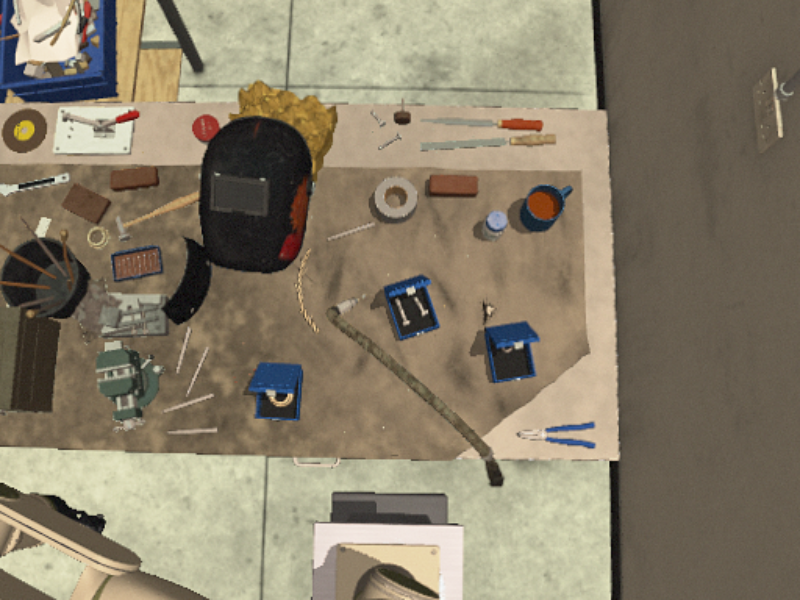

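The collar case is the left one: scene (260,337), top (277,390) in the enlarged pictures. The bolts are in the middle and the nut is on the right, both beyond the shaft. Next I'll take 3D points of the blue case.

```bash
cat >> h.py <<'E'
def cloud(cal,d,Rw,t):
    f=192/np.tan(np.radians(cal['fovy']/2)); K=np.array([[f,0,cal['cx']],[0,f,cal['cy']],[0,0,1.]])
    v,u=np.mgrid[:384,:512]; 
    n=cv2.undistortPoints(np.stack([u,v],-1).reshape(-1,1,2).astype(float),K,np.array([cal['k1'],0,0,0])).reshape(384,512,2)
    P=np.dstack([n,np.ones((384,512))])*d[...,None]
    return P@Rw.T+t
def fixed(n,d):
    c=r.get_calibration(n); return cloud(c,d,R.from_euler('xyz',c['attitude'],degrees=True).as_matrix(),c['position'])
E
python3 - <<'E'
from h import *
for n,roi in(('scene',(185,145,240,192)),('top',(228,155,270,200))):
    z=np.load(f'pics/{n}0.npz');p=z['p'];d=z['d'];W=fixed(n,d)
    u0,v0,u1,v1=roi
    # roi from 800x600 -> 512x384 scale .64
    u0,v0,u1,v1=(145,192,190,238) if n=='scene' else (155,228,198,272)
    w=W[v0:v1,u0:u1];h=cv2.cvtColor(p,cv2.COLOR_RGB2HSV)[v0:v1,u0:u1]
    m=(h[...,0]>100)&(h[...,0]<125)&(h[...,1]>120)&(d[v0:v1,u0:u1]>0)
    q=w[m]; print(n,m.sum(),q.min(0),q.max(0))
    for lo in range(-10,150,10):
        k=q[(q[:,2]>=lo)&(q[:,2]<lo+10)]
        if len(k): print(lo,len(k),k.mean(0).round(),k.min(0).round(),k.max(0).round())
    big=q[q[:,2]>60]
    if len(big)>10:
        c=big.mean(0);_,S,V=np.linalg.svd(big-c);print('plane',c,V[2],S)
    br=(h[...,0]>8)&(h[...,0]<30)&(h[...,1]>60)&(h[...,2]>120);print('collar?',br.sum(),np.median(w[br],0) if br.any() else '')
    lw=[(u0,v0),(u1,v1)]
    cv2.imwrite(f'pics/c{n}.png',cv2.resize(p[v0:v1,u0:u1,::-1],None,fx=8,fy=8,interpolation=cv2.INTER_CUBIC))
a=cv2.imread('pics/cscene.png');b=cv2.imread('pics/ctop.png');b=cv2.resize(b,(b.shape[1],a.shape[0]));cv2.imwrite('pics/both.png',np.hstack([a,b]))
E
```

```text
scene 479 [362.5552928  193.89193562   3.08354681] [480.82048113 289.070559   140.58893464]
0 31 [417. 256.   7.] [370. 198.   3.] [471. 289.  10.]
10 53 [409. 233.  15.] [363. 195.  10.] [472. 288.  20.]
20 76 [408. 231.  25.] [363. 194.  20.] [472. 289.  30.]
30 70 [398. 227.  36.] [363. 195.  30.] [471. 287.  40.]
40 9 [437. 228.  43.] [365. 194.  40.] [481. 283.  48.]
50 9 [472. 224.  59.] [464. 195.  57.] [475. 270.  60.]
60 21 [469. 231.  66.] [461. 196.  60.] [474. 272.  70.]
70 21 [461. 225.  75.] [447. 195.  71.] [467. 271.  80.]
80 22 [456. 227.  86.] [447. 195.  80.] [460. 273.  90.]
90 22 [449. 232.  96.] [438. 195.  90.] [455. 271. 100.]
100 25 [443. 229. 105.] [433. 196. 100.] [448. 276. 110.]
110 24 [436. 236. 115.] [425. 197. 110.] [442. 279. 120.]
120 35 [427. 232. 126.] [416. 197. 120.] [433. 283. 130.]
130 58 [420. 239. 134.] [413. 197. 130.] [427. 284. 140.]
140 3 [420. 242. 140.] [420. 238. 140.] [421. 249. 141.]
plane [439.63537602 232.87045482 107.73574021] [ 0.80690448 -0.0557521   0.58804494] [454.86202732 394.07360306  40.29185579]
collar? 767 [421.64769658 
[... 510 characters left out ...]
60.]
60 61 [472. 237.  65.] [461. 195.  60.] [480. 282.  70.]
70 41 [465. 237.  75.] [459. 197.  71.] [472. 282.  80.]
80 46 [459. 239.  85.] [449. 196.  80.] [464. 284.  90.]
90 52 [453. 242.  94.] [438. 195.  90.] [459. 285. 100.]
100 53 [446. 238. 105.] [439. 196. 100.] [450. 283. 110.]
110 56 [439. 240. 115.] [433. 197. 110.] [443. 287. 120.]
120 68 [430. 242. 125.] [416. 196. 121.] [438. 287. 130.]
130 79 [424. 240. 134.] [416. 197. 130.] [431. 286. 139.]
140 4 [424. 226. 141.] [422. 197. 141.] [426. 279. 142.]
plane [445.84504621 239.41822219 103.29560267] [-0.81610634  0.0269706  -0.57727206] [633.77960295 566.31663629  55.33785732]
collar? 506 [406.13821842 219.45756753   1.8730888 ]
```

View pics/both.png

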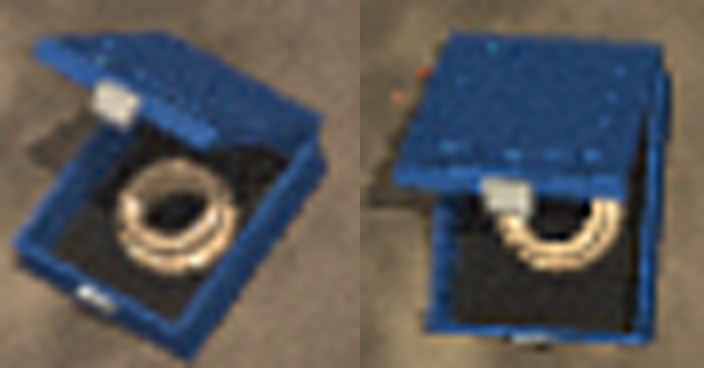

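The lid leans at about 0.95 rad and the case is turned about -3°, with its centre near (420, 241). I'll work out the tool-axis shifts and check the heights along the path.

```bash
python3 - <<'E'
from h import *
s=r.sense();M=R.from_euler('xyz',s['tcp_rot'],degrees=True).as_matrix();print(M.round(3))
z=np.load('pics/top0.npz');W=fixed('top',z['d']).reshape(-1,3);W=W[z['d'].ravel()>0]
for lo in np.arange(150,650,50):
    row=[]
    for y in range(100,700,50):
        k=W[(abs(W[:,0]-lo-25)<25)&(abs(W[:,1]-y-25)<25),2];row.append(int(k.max()) if len(k) else -1)
    print(lo,row)
H=np.array([476,238]);n=s['tool_pos']
for t in(1.05,.95,.75,.55,.4,.25,.12,0):
    sx=97; P=np.array([476-sx*np.cos(t)+10*np.sin(t)+12*np.sin(t),241,36+sx*np.sin(t)+10*np.cos(t)])
    print(t,P.round(),(M.T@(P-n)).round())
E
```

```text
[[-0.001  0.297  0.955]
 [-0.002  0.955 -0.297]
 [-1.    -0.002 -0.   ]]
150 [4, 0, -786, -784, 643, 654, 654, 651, 647, -782, -780, -775]
200 [-784, -785, -783, -784, -772, -785, -781, 652, 651, 571, 305, -788]
250 [10, 9, 7, 9, 8, 9, 7, 6, 9, 7, 5, 9]
300 [11, 11, 9, 15, 10, 14, 16, 17, 96, 78, 12, 10]
350 [12, 39, 43, 43, 9, 10, 19, 16, 96, 94, 14, 12]
400 [9, 142, 140, 140, 12, 17, 15, 13, 127, 130, 118, 11]
450 [12, 96, 99, 99, 12, 10, 23, 14, 122, 125, 124, 10]
500 [158, 13, 12, 9, 10, 11, 13, 40, 85, 114, 103, 251]
550 [155, 19, 13, 11, 11, 11, 95, 146, 85, 96, 106, 245]
600 [71, 19, 19, 13, 11, 10, 158, 148, 68, 94, 106, 185]
1.05 [447. 241. 125.] [  73. -236.  355.]
0.95 [437. 241. 121.] [  77. -239.  346.]
0.75 [420. 241. 109.] [  88. -244.  329.]
0.55 [405. 241.  95.] [ 103. -249.  315.]
0.4 [395. 241.  83.] [ 115. -252.  306.]
0.25 [387. 241.  70.] [ 128. -254.  298.]
0.12 [382. 241.  58.] [ 140. -255.  293.]
0 [379. 241.  46.] [ 152. -256.  290.]
```

{"name": "move_arm", "arguments": {"deltas": [[[0,-30,45],0],[[0,-60,90],0],[[0,-90,135],0],[[0,-120,185],0],[[0,-150,230],0],[[0,-180,280],0],[[0,-210,325],0],[[0,-234,362],0],[[0,-234,362],0],[[0,-234,362],0]], "jaw": -1}}

```text
time: 1.35
tool_pos: [453.7, 241.5, 197.4]
tcp_rot: [-121.4, 89.9, -138.7]
ft_force: [-0.2, -0.3, 0.0]
finger_gap: -0.1
```

```bash
python3 - <<'E'
from h import *
s,p,d=snap('wrist','w1');print(s['tool_pos'],s['tcp_rot'],s['ft_force'],s['finger_gap'],s['time'])
M=R.from_euler('xyz',s['tcp_rot'],degrees=True).as_matrix();print(M.round(3))
c=r.get_calibration('wrist');T=c['tool_from_camera'];W=cloud(c,d,M@T[:3,:3],M@T[:3,3]+s['tool_pos'])
h=cv2.cvtColor(p,cv2.COLOR_RGB2HSV);m=(h[...,0]>100)&(h[...,0]<125)&(h[...,1]>120)&(d>0);q=W[m]
big=q[(q[:,2]>65)&(q[:,2]<138)];cc=np.median(big,0)
print(m.sum(),q.min(0).round(),q.max(0).round(),cc)
for lo in range(30,150,10):
    k=q[(q[:,2]>=lo)&(q[:,2]<lo+10)]
    if len(k): print(lo,len(k),np.median(k,0).round(),np.percentile(k,2,0).round(),np.percentile(k,98,0).round())
E
```

```text
[453.72232005 241.51512832 197.38163333] [-121.41996125   89.87341659 -138.7482894 ] [-0.22387465 -0.28956294  0.04766408] -0.13050591225103755 1.35
[[-0.002  0.298  0.955]
 [-0.001  0.955 -0.298]
 [-1.    -0.002 -0.001]]
8714 [363. -97.  -0.] [701. 482. 310.] [435.99678463 243.11978057 117.95175352]
30 1024 [390. 216.  37.] [366. -73.  31.] [567. 288.  38.]
40 212 [482. 242.  47.] [479. 199.  44.] [485. 283.  50.]
50 303 [477. 243.  56.] [473. 198.  50.] [481. 284.  60.]
60 407 [471. 242.  65.] [467. 199.  60.] [475. 284.  70.]
70 442 [464. 242.  75.] [460. 199.  70.] [468. 284.  80.]
80 504 [458. 242.  85.] [454. 199.  80.] [462. 283.  90.]
90 563 [451. 242.  95.] [447. 199.  90.] [455. 284. 100.]
100 634 [444. 243. 105.] [440. 199. 100.] [448. 284. 110.]
110 729 [438. 243. 115.] [434. 200. 110.] [442. 285. 120.]
120 958 [431. 244. 125.] [426. 200. 120.] [435. 285. 130.]
130 1811 [422. 245. 133.] [415. 200. 130.] [428. 285. 136.]
```

View pics/w1.png

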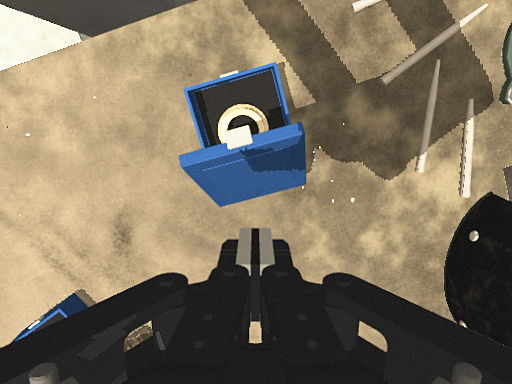

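The wrist view shows the collar in this case (240,120) and the lid face (245,165) just ahead of the shut fingers. The lid is at about 0.98 rad. I'll lower onto the face slowly.

{"name": "move_arm", "arguments": {"deltas": [[[30,-2,-6],0],[[55,-2,-6],0],[[67,-3,-9],0],[[72,-4,-11],0],[[76,-4,-12],0],[[80,-6,-18],0],[[85,-7,-24],0],[[90,-9,-29],0],[[95,-11,-34],0],[[95,-11,-34],0]]}}

```text
time: 2.65
tool_pos: [417.0, 241.3, 102.1]
tcp_rot: [-125.9, 89.8, -143.2]
ft_force: [-0.2, -0.2, 0.4]
finger_gap: -0.1
```

```bash
cat > lid.py <<'E'
from h import *
import sys
s,p,d=snap('top',sys.argv[1]);print(s['tool_pos'],s['ft_force'],s['time'])
for n in('top','scene'):
    if n=='scene': s,p,d=snap('scene',sys.argv[1]+'s')
    W=fixed(n,d);h=cv2.cvtColor(p,cv2.COLOR_RGB2HSV)
    m=(h[...,0]>100)&(h[...,0]<125)&(h[...,1]>120)&(W[...,0]>350)&(W[...,0]<500)&(W[...,1]>185)&(W[...,1]<300)&(W[...,2]<150);q=W[m]
    for lo in range(25,145,10):
        k=q[(q[:,2]>=lo)&(q[:,2]<lo+10)]
        if len(k)>5: print(n,lo,len(k),np.median(k,0).round(),k.min(0).round(),k.max(0).round())
    cv2.imwrite(f'pics/{sys.argv[1]}{n}c.png',cv2.resize(p[170:280,120:220,::-1],None,fx=4,fy=4))
E
python3 lid.py a1
```

```text
[416.98739002 241.34376205 102.09985734] [-0.23389137 -0.22414462  0.36913235] 2.65
top 25 23 [410. 198.  32.] [368. 195.  26.] [471. 287.  35.]
top 35 33 [407. 199.  38.] [368. 195.  35.] [482. 286.  45.]
top 45 13 [478. 214.  51.] [443. 195.  46.] [482. 238.  55.]
top 55 25 [473. 213.  62.] [461. 196.  55.] [481. 237.  65.]
top 65 23 [467. 215.  70.] [462. 198.  65.] [473. 235.  75.]
top 75 19 [461. 207.  81.] [449. 196.  77.] [465. 230.  85.]
top 85 20 [455. 210.  90.] [448. 196.  85.] [458. 228.  95.]
top 95 18 [447. 210. 100.] [438. 196.  97.] [451. 223. 105.]
top 105 16 [440. 208. 109.] [437. 198. 105.] [444. 218. 113.]
top 115 14 [433. 208. 120.] [427. 197. 116.] [436. 216. 125.]
top 125 8 [426. 203. 131.] [422. 198. 126.] [429. 207. 135.]
scene 25 76 [399. 211.  30.] [363. 195.  25.] [472. 289.  35.]
scene 35 44 [389. 200.  38.] [363. 193.  35.] [476. 285.  45.]
scene 55 14 [472. 209.  61.] [461. 196.  55.] [475. 247.  64.]
scene 65 15 [468. 224.  69.] [461. 195.  65.] [471. 253.  74.]
scene 75 17 [458. 204.  79.] [446. 194.  75.] [463. 240.  85.]
scene 85 13 [452. 210.  89.] [442. 197.  86.] [456. 239.  93.]
scene 95 15 [446. 206. 100.] [435. 196.  96.] [450. 234. 105.]
scene 105 10 [440. 216. 108.] [430. 198. 105.] [443. 230. 113.]
scene 115 15 [431. 208. 119.] [426. 197. 115.] [436. 222. 125.]
scene 125 36 [418. 219. 131.] [413. 197. 125.] [429. 287. 135.]
scene 135 12 [420. 212. 136.] [414. 198. 135.] [423. 284. 143.]
```

```bash
python3 - <<'E'
from h import *
a=cv2.imread('pics/a1topc.png');b=cv2.imread('pics/a1sc.png') if 0 else cv2.imread('pics/a1scenec.png')
cv2.imwrite('pics/v1.png',np.hstack([a,b])[:,:800])
E
```

```text
(no output)
```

View pics/v1.png

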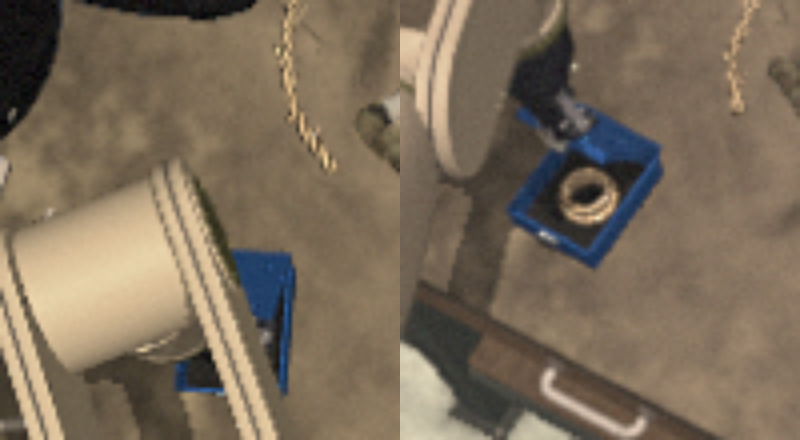

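The lid hasn't moved although the TCP reads as past its face. In the scene crop the fingers show at about (560,130), near the latch edge. I'll check where the fingers really are.

```bash
python3 - <<'E'
from h import *
z=np.load('pics/w1.npz');c=r.get_calibration('wrist');T=c['tool_from_camera']
Wt=cloud(c,z['d'],T[:3,:3],T[:3,3])
for v in(228,232,236,245,260): print('tool',v,Wt[v,245].round(1),Wt[v,265].round(1))
s,p,d=snap('wrist','w2');print(s['time'],s['tool_pos'],s['ft_force'],s['joint_pos'])
z=np.load('pics/a1s.npz');W=fixed('scene',z['d'])
# crop px->img: /4 + (120,170)
for (u,v) in((548,110),(556,128),(565,140),(575,120),(585,135),(560,145),(550,135),(600,140)):
    a,b=int((u-400)/4+120),int(v/4+170);print(u,v,W[b,a].round())
E
```

```text
tool 228 [-38.8  -3.  -10.7] [-38.9   5.5 -10.8]
tool 232 [-43.9  -2.8 -11. ] [-42.5   5.4 -10.4]
tool 236 [-47.2  -2.7 -10.6] [-46.8   5.3 -10.5]
tool 245 [-55.9  -2.5 -10.6] [-56.5   5.  -10.9]
tool 260 [-69.1  -2.2 -11. ] [-67.9   4.7 -10.4]
2.75 [417.70617677 241.42622391 102.64061298] [-0.52671134  0.45451455 -0.9139034 ] [ 2.39735366e+01 -7.01476834e+00  1.09969856e+02 -4.74327171e-02
  7.71400662e+01 -4.87553934e+01]
548 110 [396. 214. 237.]
556 128 [397. 215. 201.]
565 140 [415. 236. 130.]
575 120 [397. 193. 234.]
585 135 [435. 232. 116.]
560 145 [410. 237. 131.]
550 135 [406. 239. 158.]
600 140 [433. 214. 119.]
```

View pics/w2.png

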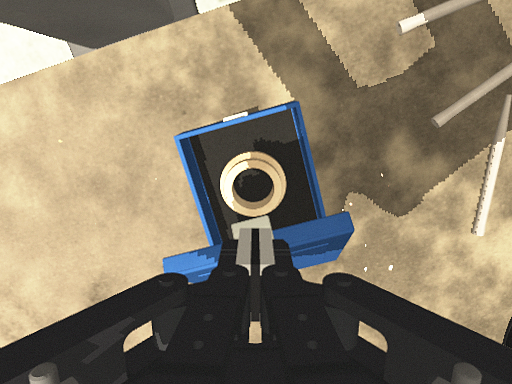

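The wrist depth puts the visible fingertips about 38 mm behind the reported TCP. The scene view agrees: finger points are at z≈158 just above the lid edge, and the lid hasn't moved. I'll back off over the outer face and repeat with that offset, watching the force.

{"name": "move_arm", "arguments": {"deltas": [[[-8,4,12],0],[[-5,7,23],0],[[0,7,23],0],[[8,7,23],0],[[13,7,22],0],[[18,7,22],0],[[23,6,18],0],[[23,6,18],0]]}}

```text
time: 3.8
tool_pos: [436.1, 241.8, 79.2]
tcp_rot: [-124.3, 89.9, -141.6]
ft_force: [1.3, -0.5, -0.7]
finger_gap: 0.1
```

```bash
python3 lid.py a2 | grep -v 'top'
```

```text
[436.12129184 241.80524187  79.22173137] [ 1.254445   -0.54609818 -0.69442237] 3.8
scene 25 73 [398. 205.  31.] [363. 195.  25.] [471. 289.  35.]
scene 35 36 [386. 200.  37.] [363. 194.  35.] [476. 285.  45.]
scene 45 10 [475. 206.  52.] [463. 196.  47.] [479. 242.  54.]
scene 55 19 [469. 215.  61.] [459. 196.  56.] [474. 243.  65.]
scene 65 19 [461. 212.  70.] [449. 196.  65.] [467. 239.  75.]
scene 75 19 [451. 207.  80.] [437. 196.  76.] [459. 239.  85.]
scene 85 18 [444. 211.  89.] [431. 197.  85.] [453. 281.  95.]
scene 95 27 [436. 215. 102.] [420. 196.  95.] [442. 279. 104.]
scene 105 28 [427. 224. 110.] [420. 196. 105.] [433. 284. 115.]
scene 115 50 [418. 231. 122.] [405. 197. 115.] [426. 281. 125.]
scene 125 51 [411. 236. 128.] [403. 197. 125.] [417. 283. 133.]
```

The lid now follows: it's at about 0.89 rad, as planned. I'll continue along the arc.

{"name": "move_arm", "arguments": {"deltas": [[[5,-2,-7],0],[[9,-4,-12],0],[[14,-5,-17],0],[[20,-7,-22],0],[[26,-8,-26],0],[[32,-9,-30],0],[[38,-10,-33],0],[[45,-11,-36],0],[[52,-12,-38],0],[[52,-12,-38],0]]}}

```text
time: 5.15
tool_pos: [395.6, 241.1, 26.7]
tcp_rot: [-127.1, 89.8, -144.3]
ft_force: [-0.2, 0.0, 0.3]
finger_gap: 0.2
```

```bash
python3 lid.py a3 | grep -v 'top'
```

```text
[395.6012324  241.11201613  26.65645807] [-0.21347337  0.03107021  0.34380592] 5.15
scene 25 51 [393. 199.  31.] [362. 194.  25.] [468. 283.  35.]
scene 35 43 [419. 200.  39.] [362. 195.  35.] [479. 286.  45.]
scene 45 226 [453. 230.  51.] [366. 196.  45.] [477. 287.  55.]
scene 55 252 [384. 225.  60.] [363. 195.  55.] [454. 286.  65.]
scene 65 7 [376. 234.  67.] [365. 202.  65.] [392. 250.  68.]
```

{"name": "move_arm", "arguments": {"deltas": [[[4,0,-1],0],[[8,0,-2],0],[[11,-1,-3],0],[[13,-1,-3],0],[[13,-1,-3],0]]}}

```text
time: 5.88
tool_pos: [392.8, 241.1, 14.1]
tcp_rot: [-124.3, 89.8, -141.5]
ft_force: [-0.2, -0.5, -0.2]
finger_gap: -0.0
```

{"name": "move_arm", "arguments": {"deltas": [[[2,0,0],0],[[3,0,0],0],[[4,0,0],0],[[4,0,0],0]]}}

```text
time: 6.38
tool_pos: [393.1, 241.4, 12.7]
tcp_rot: [-125.0, 89.8, -142.2]
ft_force: [-13.8, -6.9, 29.7]
finger_gap: 0.1
```

```bash
python3 lid.py a4 | grep -v 'top'
```

```text
[393.06901193 241.35494739  12.67274237] [-13.78536697  -6.88807442  29.67694741] 6.375
scene 25 38 [409. 199.  30.] [363. 194.  25.] [468. 272.  35.]
scene 35 129 [396. 223.  43.] [362. 195.  35.] [475. 287.  45.]
scene 45 384 [427. 228.  48.] [362. 196.  45.] [475. 286.  55.]
```

Solid contact at 30 N with the lid face level at about 47 mm. Retreating straight up, then away to check.

{"name": "move_arm", "arguments": {"deltas": [[[-5,0,0],0],[[-30,0,0],0],[[-70,0,0],0],[[-120,0,0],0],[[-170,0,0],0],[[-185,50,-40],0],[[-185,100,-80],0],[[-185,150,-130],0],[[-185,200,-170],0],[[-185,240,-200],0],[[-185,240,-200],0],[[-185,240,-200],0]]}}

```text
time: 7.98
tool_pos: [273.5, 530.0, 196.7]
tcp_rot: [-114.5, 89.7, -131.7]
ft_force: [0.0, -0.7, 0.6]
finger_gap: -0.3
```

```bash
python3 lid.py a5; python3 - <<'E'
from h import *
z=np.load('pics/a5.npz');p=z['p'];W=fixed('top',z['d']);h=cv2.cvtColor(p,cv2.COLOR_RGB2HSV)
b=(h[...,0]>100)&(h[...,0]<125)&(h[...,1]>120)
q=W[b&(W[...,0]>355)&(W[...,0]<490)&(W[...,1]>198)&(W[...,1]<283)&(W[...,2]>42)]
print(np.polyfit(q[:,0],q[:,2],1),len(q),np.median(q,0))
cv2.imwrite('pics/end.png',np.hstack([cv2.resize(p[150:290,140:370,::-1],(400,244)),cv2.resize(cv2.imread('pics/a5s.png')[170:290,130:340],(400,244))]))
E
```

```text
[273.454576   530.01913042 196.71622328] [ 0.02231263 -0.69538499  0.61703987] 7.975
top 25 15 [417. 197.  29.] [367. 195.  26.] [457. 199.  35.]
top 35 246 [423. 238.  43.] [366. 195.  36.] [477. 288.  45.]
top 45 638 [419. 242.  48.] [366. 195.  45.] [477. 288.  55.]
top 55 15 [427. 239.  56.] [382. 198.  55.] [473. 268.  59.]
scene 25 44 [407. 199.  30.] [362. 194.  25.] [467. 282.  35.]
scene 35 161 [425. 234.  43.] [361. 194.  35.] [475. 287.  45.]
scene 45 570 [415. 239.  48.] [362. 195.  45.] [475. 285.  54.]
[6.04465544e-03 4.52224652e+01] 789 [418.52027647 240.21681777  47.54860853]
```

View pics/end.png

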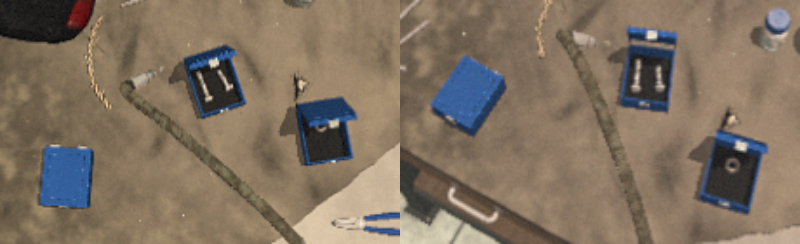

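The end picture shows the collar case shut and level (65,177), with a slope of 0.006 and the top at about 47 mm. The bolt and nut cases, at (213,80) and (325,130), are still open. The arm is clear, so I'm handing in.

```bash
python3 -c "
from bench import r
print(r.hand_in())"
```

```text
the job is handed in; nothing more can be done
None
```

I closed the lid of the left case, which holds the bronze collar, by pushing on its outer face with the shut fingers. The arm then moved clear and I handed the job in at about 8 s, well inside the 32 s limit.

- **Collar case:** its lid is fully closed as far as the camera depth can tell. The top is level (slope 0.006) at about 47 mm, against 46 mm expected.
- **Other cases:** the bolt and nut cases stand open in the last pictures, and the arm never went near them.
- **First push missed:** it left the lid unmoved. The camera depth put the real fingertips about 38 mm behind the reported TCP, which does not agree with the tool data given. I corrected for that offset and the lid then followed as planned.
- **Forces:** during the lowering I read about 1 N or less per axis. At the stop it was 30 N upward (about 33 N in all), harder than I meant for a gentle close but under the limits of 40 N and 120 N. I only read the force at the end of each move, so a brief higher peak could have gone unseen.

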